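Sweep the shaft collars into the parts bay

TASK

Three loose shaft collars lie scattered on the repair mat: sweep all three with the fingertips along the mat into the mat's walled parts bay, until each lies flat and wholly inside it. Only push them; do not pick up or lift them. Leave the standing gearmotor and everything else on the mat and the table where it is.

Things in the scene. Friction and masses are not known exactly. Their poses are not given: they have to be found in the camera images.
- mat: grey repair mat, fixed, turned any way, 320 (its x) x 340 (its y) x 4 mm; origin: centre of its underside. Collars and gearmotor start in a row across its -x half, about 72 mm apart, in any order, the way to the bay clear. Bay: at its +x end, inside from x = 60 (open mouth, no sill) to 145 mm and y = -90 to 90 mm; bare aluminium walls on three sides 6 mm thick, 16 mm above the mat.
- bay (a point): centre of the parts bay's floor, on the mat's top face (4 mm above the table), 102.5 mm from the mat's origin along its x
- collar0: steel shaft collar, a plain round ring 34 mm across, 14 mm high, 16 mm bore, about 77 g, lying flat and loose on the mat. Origin: centre of its underside; z is its axis, up. The three collars are alike.
- collar1: steel shaft collar, a plain round ring 34 mm across, 14 mm high, 16 mm bore, about 77 g, lying flat and loose on the mat. Origin: centre of its underside; z is its axis, up. The three collars are alike.
- collar2: steel shaft collar, a plain round ring 34 mm across, 14 mm high, 16 mm bore, about 77 g, lying flat and loose on the mat. Origin: centre of its underside; z is its axis, up. The three collars are alike.
- motor: small gearmotor standing upright on the mat, in the row with the collars: metal cylinder 32 mm across, 47 mm high with its terminals, 140 g; to be left standing where it is. Origin: centre of its underside
- bitbox: small black bit box with clear lid, 45 x 24 x 20 mm, on the mat beside the bay, outside its +y wall (about x = 85, y = 133 mm in the mat's frame); leave alone. Origin: centre of its underside
- nut: steel hexagon nut, 24 mm across flats, 13 mm high, on the mat beside the bay, outside its -y wall (about x = 100, y = -133 mm in the mat's frame); leave alone. Origin: centre of its underside
- mouse: grey computer mouse 100 x 56 x 32 mm on the table to the right of the mat; leave alone. Origin: centre of its underside
- mug: white mug, 80 mm across, 92 mm high, on the table to the left of the mat; leave alone. Origin: centre of its underside
- screwdriver: yellow-handled screwdriver lying on the table to the left of the mat, along its own x; leave alone. Origin: on its underside
- tape: roll of yellow tape lying flat on the table to the right of the mat, 90 mm across, 19 mm high; leave alone. Origin: centre of its underside
Mind the look-alikes: they are no part of the job. What is shaped like the collar0 but purple or red is not meant. What is shaped like the collar1 but blue is not meant.

How it is judged:
By the outcome, as a careful person would: the job done as asked, in the order asked, and still so for the second after the job is handed in, with the robot touching nothing.
It also fails if it takes over 61 s, if anything falls off the work surface, if the arm or the gripper's body presses on something with over 40 N, if the wrist force passes 120 N, or if a joint passes its speed limit or range.

ROBOT

A 6-joint arm with a two-finger parallel gripper is mounted at the origin on the work surface. World frame = base frame: x ahead of the robot, y to its left, z up, the work surface at z = 0. Lengths are in m, angles in rad, forces in N, time in s.
With the tool pointing down it reaches from about 0.35 to 0.975 m from the base axis. Payload 4.9 kg.
Tool frame: the origin (TCP) lies on the centre line of the jaws, within the pads' length; the fingertips stand 14 mm ahead of it and the grasp point (between the pads) lies 5 mm behind it (manip.nose_length is the distance from the TCP to the fingertips, in m); z points along the fingers, y is the line along which they close (so a half turn about z gives the same grasp; the last joint's range is limited). The gripper opens to 85 mm and grips with 20 to 120 N. Pads are 22 mm wide; open, the fingers measure 114 mm over their backs; the gripper's body (76 mm by 85 mm) begins 54 mm behind the grasp point. The pads swing forward as they close: fully open they stand 13 mm farther back than shut.
Start: joints at [1.176, 0.053, 1.613, -0, 1.476, -0.119], TCP at [0.17, 0.601, 0.245] pointing down, gripper open.
Joint ranges: [-3.01, 3.01], [-1.01, 2.22], [0.06, 2.58], [-1.02, 4.17], [0.09, 2.62], [-3.14, 3.14]. Speed limits (rad/s): [2.57, 2.57, 3.14, 3.14, 3.14, 3.14].

INTERFACE

Orientations are given as a unit quaternion [w, x, y, z].
In Python, from plant import manip, imaging gives the robot as it stands.
- The arm moves only by the tool play_rows, never from a script. Its argument "commands" is a list of rows, each a list of 6 numbers: the shift along the tool's x, y, z in mm, then the turn, a rotation vector about the tool's x, y, z in degrees. A call has 1 to 5 rows; each row shifts and turns the commanded pose from where the row before left it, along the tool's axes as they then stand; what a row does not reach is not made up. A row lasts 1/12 s, in which the tool goes at most 41.7 mm and 7.16 degrees, less where a joint would pass 70% of its speed; a pose out of reach is approached as far as the arm can. A call is refused whole if a number of a shift passes 41.7 or a number of a turn 7.16, either way. A call with a gripper value outside its range is refused whole. "hand" is the finger opening in mm, from 0 to 85.4, set as the call begins (left out, the last holds). The fingers move at their own pace and stop on an object; the grip force is fixed at half the most. Time passes only in rows, so rows that do not move let the fingers close. It gives the time, the measured TCP pose, the force, the opening and the grip force at its end, in the units of the state.
- manip.state(): the state, without advancing time (a new reading comes with each control period).
- imaging.grab_frame(name): name is "side" or "top"; returns a dict with "image" (420x560x3 uint8, red, green, blue), "fx", "fy", "cx", "cy" (pixels), "R" (3x3) and "t" (3): a world point X has camera coordinates R X + t. Camera axes: x right, y down, z forward; pixel columns grow to the right and rows downward; lengths in m; the calibration is good to about 2 mm. A picture is of the moment at which its call begins. There is no depth.
- manip.job_done(): hands the job in; it is judged then, once.
The state is a dict: "time": time; "joint_pos": joint angles; "joint_vel": joint speeds; "joint_efforts": joint torques, N m; "tool_pos": TCP position; "tool_rot": TCP orientation; "contact_force": force on the tool from outside, world axes, zero at the start; "ft_torque": the same for the moment, N m; "gripper_width": opening from 0.0 (shut) to 1.0 (fully open); "grasp_force": force on a finger pad.
Only numpy, scipy, OpenCV 4.12 (cv2) and the standard library are available. Lean on these libraries where they do the work, as an engineer would, in place of code of your own. Each camera call takes 0.05 s, during which the arm holds its last target. There are 200 camera calls.

## Working session

There is one attempt and no reset: what is moved stays moved. The work goes in short steps, Python scripts to look and compute and a tool call to move; the robot and the scene stay as the last step left them, time stands still between calls to the robot, and variables do not carry over. Pictures are saved under pics/ and viewed, at most 10 in all, crops included, and the job is handed in when it is done.

Besides the shell and the picture viewer there is one more tool, called after ">>>" in YAML: its name, and indented under it one key for each argument. play_rows: Moves the arm, as the interface text tells. Its arguments: {"type":"object","properties":{"commands":{"type":"array","items":{"type":"array","items":{"type":"number"}}},"hand":{"type":"number"}},"required":["commands"]}

```bash
mkdir -p pics; cat > h.py <<'E'
import numpy as np, cv2
from plant import manip, imaging
def grab(n,fn=None):
    f=imaging.grab_frame(n)
    if fn: cv2.imwrite('pics/'+fn,cv2.cvtColor(f['image'],cv2.COLOR_RGB2BGR))
    return f
def ray(f,u,v,z):
    R=np.array(f['R']);t=np.array(f['t']);c=-R.T@t
    d=R.T@np.array([(u-f['cx'])/f['fx'],(v-f['cy'])/f['fy'],1])
    return c+d*(z-c[2])/d[2]
E
python3 - <<'E'
from h import *
f=grab('top','t0.png');grab('side','s0.png')
print(f['fx'],f['R'],f['t']);print(manip.state())
E
```

```text
440.118017559809 [[-0.01868701 -0.99981952  0.00342271]
 [-0.99674202  0.01836063 -0.07853814]
 [ 0.07846113 -0.0048792  -0.99690523]] [0.01121848 0.60801879 1.16869063]
{'time': 0.1, 'joint_pos': array([ 1.17599067e+00,  5.32845995e-02,  1.61417540e+00,  7.44692440e-07,
        1.47600877e+00, -1.18990038e-01]), 'joint_vel': array([-0.00150436, -0.00013891, -0.00243975,  0.00082566, -0.00169393,
        0.00169569]), 'joint_efforts': array([ 6.18140803e-04, -3.94902241e+01, -3.71363640e+01, -1.12696482e-04,
        3.84905987e-03,  8.64376346e-06]), 'tool_pos': array([0.16998862, 0.60086978, 0.24417863]), 'tool_rot': array([-2.38701912e-04,  1.37471065e-01,  9.90505339e-01, -9.07180621e-04]), 'contact_force': array([ 0.90237639, -0.03452385, -0.08377468]), 'ft_torque': array([-0.03240862, -0.07319371, -0.04183055]), 'grasp_force': 0.0, 'gripper_width': 1.0011144199115747}
```

View pics/t0.png

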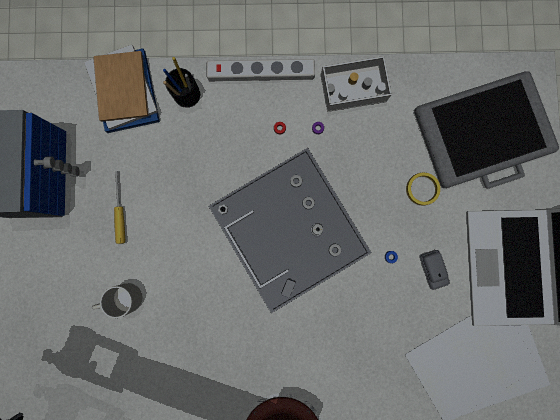

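View pics/s0.png

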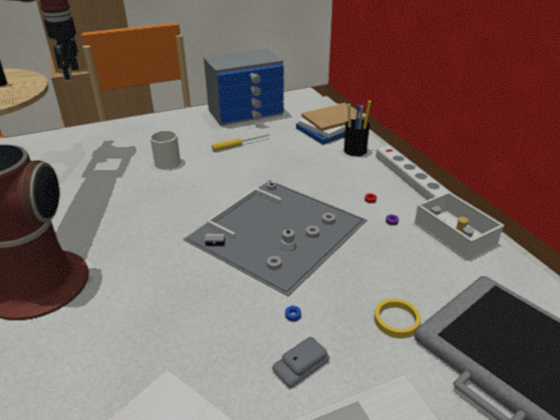

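```bash
cat > m.py <<'E'
from h import *
f=grab('top');im=f['image']
cv2.imwrite('pics/c0.png',cv2.resize(cv2.cvtColor(im[140:320,200:380],cv2.COLOR_RGB2BGR),(600,600),interpolation=cv2.INTER_CUBIC))
# mat corners: dark grey region
g=cv2.cvtColor(im,cv2.COLOR_RGB2GRAY)
m=((g<np.median(g[240:245,290:300])+22)).astype(np.uint8); m[:140]=0;m[320:]=0;m[:,:200]=0;m[:,380:]=0
n,l,s,c=cv2.connectedComponentsWithStats(m)
k=l[262,310] or 1
cs,_=cv2.findContours((l==k).astype(np.uint8),cv2.RETR_EXTERNAL,cv2.CHAIN_APPROX_NONE)
q=max(cs,key=cv2.contourArea);print(cv2.contourArea(q))
bx=cv2.boxPoints(cv2.minAreaRect(q));print(bx)
P=np.array([ray(f,u,v,.004)[:2] for u,v in bx]);print(P.round(4))
C=P.mean(0)
print('C',C,[np.linalg.norm(P[i]-P[i-1]) for i in range(4)])
# bright blobs
b=((g>g[262,310]+30)&(cv2.fillPoly(np.zeros_like(g),[bx.astype(int)],1)>0)).astype(np.uint8)
b=cv2.morphologyEx(b,cv2.MORPH_CLOSE,np.ones((3,3)))
cs,_=cv2.findContours(b,cv2.RETR_EXTERNAL,cv2.CHAIN_APPROX_SIMPLE)
for q in cs:
    if cv2.contourArea(q)>20:
        (u,v),r=cv2.minEnclosingCircle(q);print('blob',round(u,1),round(v,1),round(r,1),ray(f,u,v,.018)[:2].round(4))
print(manip.nose_length)
E
python3 m.py
```

```text
14204.5
[[206.32349 206.20589]
 [307.3529  145.58823]
 [371.5882  252.64702]
 [270.55878 313.26468]]
[[ 0.6223  0.196 ]
 [ 0.7867 -0.0865]
 [ 0.4864 -0.2551]
 [ 0.3284  0.0241]]
C [ 0.55595447 -0.03039035] [np.float64(0.3404049756826088), np.float64(0.3268140121704625), np.float64(0.3443802184117794), np.float64(0.3207893726277281)]
blob 334.8 249.6 5.4 [ 0.4967 -0.1527]
blob 316.4 229.1 5.5 [ 0.5531 -0.1045]
blob 256.0 248.5 38.7 [0.5038 0.0602]
blob 222.1 208.9 4.3 [0.613  0.1508]
blob 237.0 256.5 59.6 [0.4832 0.1118]
blob 308.1 202.7 5.4 [ 0.6254 -0.0837]
blob 278.5 195.0 57.5 [ 0.6482 -0.0034]
0.014
```

View pics/c0.png

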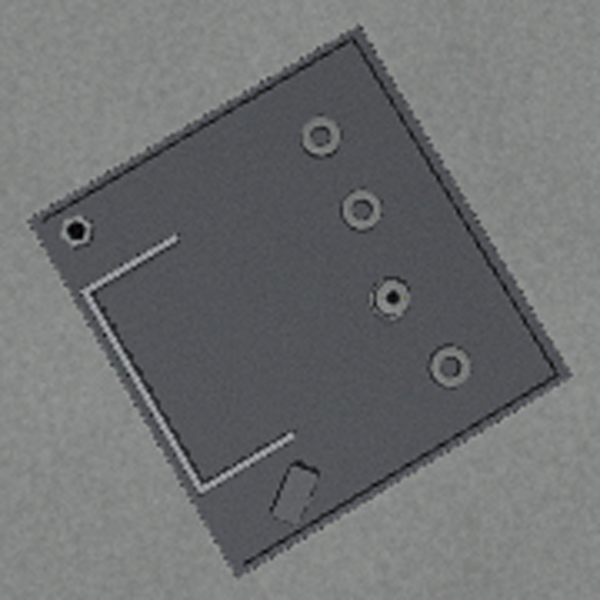

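Top image: collars are the rings at (296,181), (308,203) and (335,250), with bare mat showing through each bore. The shiny one with a dark shaft at (318,229) is the motor. The side view agrees: it is the tall one there, at (288,238). The purple (318,128), red (279,128) and blue (391,257) rings are off the mat and are not meant.

```bash
cat >> h.py <<'E'
C=np.array([.556,-.0304]);a=np.radians(119.9);X=np.array([np.cos(a),np.sin(a)]);Y=np.array([-X[1],X[0]])
def mat(w): return (np.array([(w[:2]-C)@X,(w[:2]-C)@Y])*1000).round(1)
def tool():
    s=manip.state();from scipy.spatial.transform import Rotation as R
    q=s['tool_rot'];r=R.from_quat(np.r_[q[1:],q[0]]).as_matrix()
    return s,r
E
python3 - <<'E'
from h import *
f=grab('top')
for n,u,v,z in [('c0',320,136,.011),('c1',362,210,.011),('motor',392,298,.05),('c2',450,367,.011),('nut',77,231,.017),('mouth-',177,238,.02),('mouth+',293,435,.02),('back-',85,291,.02),('back+',203,490,.02),('box',295,493,.02)]:
    w=ray(f,200+u*.3,140+v*.3,z);print(n,w.round(4),mat(w))
s,r=tool();print(r.round(3),mat(s['tool_pos']))
print('tool x,y in mat deg',[np.degrees(np.arctan2(r[:2,i]@Y,r[:2,i]@X)).round(2) for i in (0,1)])
E
```

```text
c0 [ 0.6873 -0.0523  0.011 ] [ -84.5 -102.9]
c1 [ 0.6253 -0.0855  0.011 ] [-82.3 -32.6]
motor [ 0.5513 -0.1047  0.05  ] [-62.   41.1]
c2 [ 0.4953 -0.1542  0.011 ] [-77.1 114.3]
nut [0.6118 0.1483 0.017 ] [ 127.1 -137.4]
mouth- [0.6043 0.0665 0.02  ] [ 59.9 -90.2]
mouth+ [ 0.4432 -0.0248  0.02  ] [61.1 94.9]
back- [0.5625 0.1419 0.02  ] [146.1 -91.5]
back+ [0.4007 0.0485 0.02  ] [145.8  95.3]
box [ 0.3969 -0.0254  0.02  ] [ 83.6 135.4]
[[-0.962  0.272 -0.001]
 [ 0.272  0.962 -0.001]
 [ 0.    -0.001 -1.   ]] [739.8  19.8]
tool x,y in mat deg [np.float64(44.3), np.float64(-45.7)]
```

>>> play_rows:
  commands:
    - [0,0,0,0,0,6.34]
    - [0,0,0,0,0,6.34]
    - [0,0,0,0,0,6.34]
    - [0,0,0,0,0,6.34]
    - [0,0,0,0,0,6.34]
  hand: 22

```text
time: 0.62
tool_pos: [0.1701, 0.6012, 0.245]
tool_rot: [0.0, 0.405, 0.914, -0.0]
contact_force: [1.1, 1.4, -0.1]
gripper_width: 0.295
grasp_force: 0.0
```

>>> play_rows:
  commands:
    - [0,0,0,0,0,6.3]
    - [0,0,0,0,0,6.3]
    - [-38,2,0,0,0,0]
    - [-38,2,0,0,0,0]
    - [-38,2,0,0,0,0]

```text
time: 1.03
tool_pos: [0.2323, 0.5045, 0.2447]
tool_rot: [0.0, 0.5, 0.866, -0.0]
contact_force: [-0.1, 0.3, 0.3]
gripper_width: 0.258
grasp_force: 0.0
```

>>> play_rows:
  commands:
    - [-38,3,0,0,0,0]
    - [-38,3,0,0,0,0]
    - [-38,3,0,0,0,0]
    - [-38,3,0,0,0,0]
    - [-38,3,0,0,0,0]

```text
time: 1.45
tool_pos: [0.3404, 0.3466, 0.2452]
tool_rot: [0.0, 0.501, 0.866, 0.0]
contact_force: [1.1, 0.2, 0.1]
gripper_width: 0.261
grasp_force: 0.0
```

>>> play_rows:
  commands:
    - [-38,3,0,0,0,0]
    - [-38,3,0,0,0,0]
    - [-38,3,0,0,0,0]
    - [-38,3,0,0,0,0]
    - [-38,3,0,0,0,0]

```text
time: 1.87
tool_pos: [0.4482, 0.1893, 0.2453]
tool_rot: [0.0, 0.501, 0.866, 0.0]
contact_force: [0.8, 0.8, -0.1]
gripper_width: 0.259
grasp_force: 0.0
```

```bash
cat > st.py <<'E'
from h import *
s,r=tool();print(s['time'],'mat',mat(s['tool_pos']),'z',s['tool_pos'][2]*1000,'x ang',np.degrees(np.arctan2(r[:2,0]@Y,r[:2,0]@X)).round(2),r[:,2].round(3),s['contact_force'].round(1),s['gripper_width']*85.4)
E
python3 st.py
```

```text
1.8667 mat [244.2 -16.1] z 245.34082162515304 x ang -0.01 [ 0.  0. -1.] [ 0.8  0.8 -0.1] 22.097985723146827
```

>>> play_rows:
  commands:
    - [-37,2,0,0,0,0]
    - [-37,2,0,0,0,0]
    - [-37,2,0,0,0,0]
    - [-37,2,0,0,0,0]
    - [-37,2,0,0,0,0]

```text
time: 2.28
tool_pos: [0.5491, 0.0339, 0.2452]
tool_rot: [-0.0, 0.501, 0.865, 0.0]
contact_force: [0.6, 0.8, 1.3]
gripper_width: 0.258
grasp_force: 0.0
```

>>> play_rows:
  commands:
    - [-37,2,0,0,0,0]
    - [-37,2,0,0,0,0]
    - [-37,2,0,0,0,0]
    - [-37,2,0,0,0,0]
    - [-37,2,0,0,0,0]

```text
time: 2.7
tool_pos: [0.65, -0.1215, 0.2449]
tool_rot: [-0.0, 0.501, 0.865, -0.0]
contact_force: [1.1, 0.1, 0.5]
gripper_width: 0.255
grasp_force: 0.0
```

>>> play_rows:
  commands:
    - [0,0,30,0,0,0]
    - [0,0,40,0,0,0]
    - [0,0,40,0,0,0]
    - [0,0,40,0,0,0]
    - [0,0,20,0,0,0]

```text
time: 3.12
tool_pos: [0.6458, -0.1189, 0.0687]
tool_rot: [-0.004, 0.501, 0.865, -0.001]
contact_force: [-0.8, -0.3, -0.8]
gripper_width: 0.26
grasp_force: 0.0
```

```bash
python3 st.py; python3 -c "
from h import *
f=grab('side');cv2.imwrite('pics/s1.png',cv2.resize(cv2.cvtColor(f['image'][100:310,170:380],cv2.COLOR_RGB2BGR),(600,600)))"
```

```text
3.1167 mat [-121.5  -33.8] z 68.66568976045528 x ang -0.02 [-0.008  0.003 -1.   ] [-0.8 -0.3 -0.8] 22.207235963060835
```

View pics/s1.png

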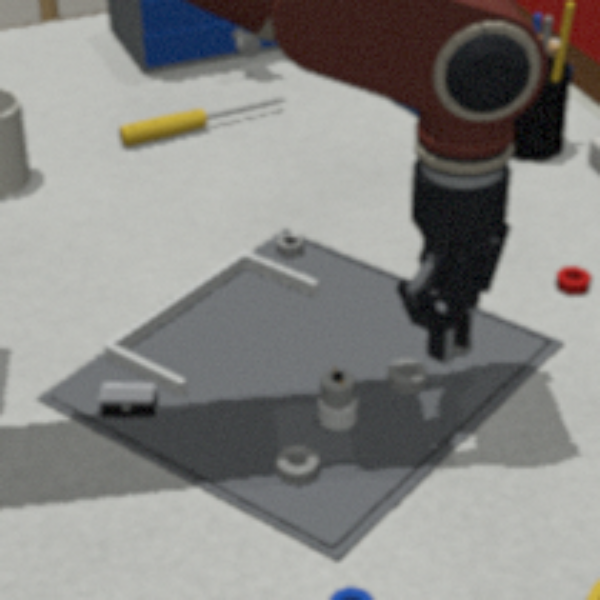

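The gripper hangs behind the middle collar (crop 407,372) and is lined up with it; the motor stands clear at (338,400).

>>> play_rows:
  commands:
    - [-3,0,12,0,0,0]
    - [0,0,12,0,0,0]
    - [0,0,12,0,0,0]
    - [0,0,8,0,0,0]
    - [0,0,0,0,0,0]

```text
time: 3.58
tool_pos: [0.6502, -0.1221, 0.0299]
tool_rot: [-0.001, 0.501, 0.866, -0.0]
contact_force: [-1.0, 0.2, -0.7]
gripper_width: 0.26
grasp_force: 0.0
```

```bash
python3 st.py
```

```text
3.5833 mat [-126.4  -35.9] z 29.873896574986123 x ang -0.0 [-0.002  0.001 -1.   ] [-1.   0.2 -0.7] 22.229483709840782
```

>>> play_rows:
  commands:
    - [0,0,7,0,0,0]
    - [7,0,0,0,0,0]
    - [7,0,0,0,0,0]
    - [7,0,0,0,0,0]
    - [7,0,0,0,0,0]

```text
time: 4.0
tool_pos: [0.6368, -0.0974, 0.0249]
tool_rot: [0.0, 0.501, 0.866, 0.0]
contact_force: [-0.0, -1.0, -0.4]
gripper_width: 0.256
grasp_force: 0.2
```

>>> play_rows:
  commands:
    - [10,-2,0,0,0,0]
    - [10,-2,0,0,0,0]
    - [10,-2,0,0,0,0]
    - [10,-2,0,0,0,0]
    - [10,-2,0,0,0,0]

```text
time: 4.42
tool_pos: [0.6029, -0.0589, 0.0247]
tool_rot: [0.0, 0.501, 0.866, 0.0]
contact_force: [1.6, -1.3, 0.9]
gripper_width: 0.259
grasp_force: 0.8
```

```bash
python3 st.py; python3 -c "
from h import *
f=grab('side');cv2.imwrite('pics/s2.png',cv2.resize(cv2.cvtColor(f['image'][150:310,200:360],cv2.COLOR_RGB2BGR),(600,600)))"
```

```text
4.4167 mat [-48.1 -26.4] z 24.706339066779407 x ang 0.01 [ 0.001 -0.    -1.   ] [ 1.6 -1.3  0.9] 22.1430010014601
```

View pics/s2.png

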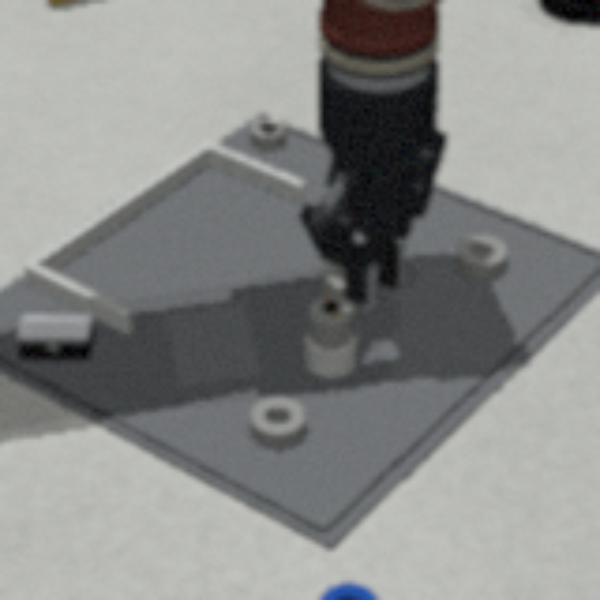

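The collar (crop 337,285) is moving ahead of the fingertips, past the motor (331,340), which stands untouched. I'll push on.

>>> play_rows:
  commands:
    - [10,-2,0,0,0,0]
    - [10,-2,0,0,0,0]
    - [10,-2,0,0,0,0]
    - [10,-2,0,0,0,0]
    - [10,-2,0,0,0,0]

```text
time: 4.88
tool_pos: [0.569, -0.0206, 0.0243]
tool_rot: [-0.0, 0.501, 0.866, -0.0]
contact_force: [1.1, -0.3, -0.0]
gripper_width: 0.259
grasp_force: 0.5
```

>>> play_rows:
  commands:
    - [10,-2,0,0,0,0]
    - [10,-2,0,0,0,0]
    - [10,-2,0,0,0,0]
    - [10,-2,0,0,0,0]
    - [10,-2,0,0,0,0]

```text
time: 5.3
tool_pos: [0.5354, 0.0178, 0.0243]
tool_rot: [-0.0, 0.501, 0.866, -0.0]
contact_force: [-0.2, -0.5, 0.3]
gripper_width: 0.256
grasp_force: 0.4
```

>>> play_rows:
  commands:
    - [10,-2,0,0,0,0]
    - [8,-1,0,0,0,0]
    - [5,0,0,0,0,0]
    - [3,0,0,0,0,0]
    - [0,0,0,0,0,0]

```text
time: 5.72
tool_pos: [0.5202, 0.0387, 0.0242]
tool_rot: [-0.0, 0.501, 0.866, 0.0]
contact_force: [0.2, 0.2, -0.9]
gripper_width: 0.258
grasp_force: 0.0
```

```bash
python3 st.py; python3 -c "
from h import *
f=grab('side');cv2.imwrite('pics/s3.png',cv2.resize(cv2.cvtColor(f['image'][150:310,180:340],cv2.COLOR_RGB2BGR),(600,600)))"
```

```text
5.7167 mat [77.7 -3.4] z 24.18227776264086 x ang 0.03 [-0.  0. -1.] [ 0.2  0.2 -0.9] 22.02956001947293
```

View pics/s3.png

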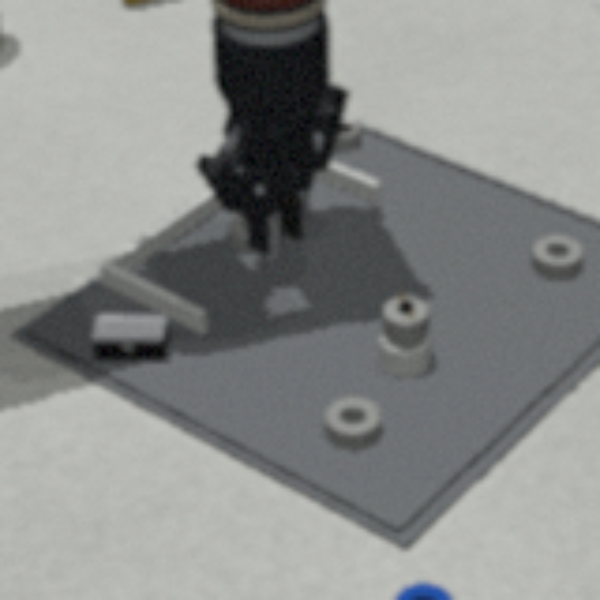

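The first collar sits inside the bay at crop (240,238), against the fingertips, and nothing else has moved. I'll back off, lift and go to the -y collar.

>>> play_rows:
  commands:
    - [-8,0,0,0,0,0]
    - [-15,0,-10,0,0,0]
    - [-5,0,-30,0,0,0]
    - [0,0,-40,0,0,0]
    - [0,0,-20,0,0,0]

```text
time: 6.18
tool_pos: [0.5376, 0.0118, 0.1296]
tool_rot: [0.003, 0.502, 0.865, 0.001]
contact_force: [1.3, -0.4, 0.9]
gripper_width: 0.257
grasp_force: 0.0
```

>>> play_rows:
  commands:
    - [-30,20,0,0,0,0]
    - [-30,20,0,0,0,0]
    - [-30,20,0,0,0,0]
    - [-30,20,0,0,0,0]
    - [-30,20,0,0,0,0]

```text
time: 6.6
tool_pos: [0.6982, -0.0693, 0.1253]
tool_rot: [0.001, 0.501, 0.865, 0.0]
contact_force: [0.1, -0.4, 0.1]
gripper_width: 0.261
grasp_force: 0.0
```

>>> play_rows:
  commands:
    - [-30,0,0,0,0,0]
    - [0,0,0,0,0,0]
    - [0,0,30,0,0,0]
    - [0,0,30,0,0,0]
    - [0,0,15,0,0,0]

```text
time: 7.02
tool_pos: [0.7093, -0.0936, 0.0459]
tool_rot: [-0.002, 0.501, 0.865, -0.001]
contact_force: [-0.9, 0.3, -0.8]
gripper_width: 0.259
grasp_force: 0.0
```

```bash
python3 st.py; cat > rings.py <<'E'
from h import *
# ring centres near mat: bright blobs in the top view, placed by ray at ring top (z=18 mm)
f=grab('top');g=cv2.cvtColor(f['image'],cv2.COLOR_RGB2GRAY)
b=(g>cv2.medianBlur(g,41).astype(int)+18).astype(np.uint8);b=cv2.morphologyEx(b,cv2.MORPH_CLOSE,np.ones((3,3)))
for q in cv2.findContours(b,cv2.RETR_EXTERNAL,cv2.CHAIN_APPROX_SIMPLE)[0]:
    (u,v),r=cv2.minEnclosingCircle(q)
    if 3.5<r<9:
        p=mat(ray(f,u,v,.018))
        if abs(p[0])<165 and abs(p[1])<175: print(round(u),round(v),round(r,1),p)
E
python3 rings.py
```

```text
7.0167 mat [-131.2 -101.4] z 45.933589411737394 x ang -0.09 [-0.004  0.001 -1.   ] [-0.9  0.3 -0.8] 22.12153789585273
256 246 5.7 [100.7  -3.8]
282 218 8.6 [  1.3 -32.6]
222 209 4.6 [ 128.3 -140.5]
310 178 6.7 [-119.9  -87.9]
299 177 3.6 [ -96.2 -107. ]
```

>>> play_rows:
  commands:
    - [0,1,12,0,0,0]
    - [0,0,12,0,0,0]
    - [0,0,0,0,0,0]
    - [7,0,0,0,0,0]
    - [7,0,0,0,0,0]

```text
time: 7.48
tool_pos: [0.7056, -0.0796, 0.0267]
tool_rot: [0.001, 0.501, 0.866, 0.0]
contact_force: [0.1, -0.6, -0.5]
gripper_width: 0.258
grasp_force: 0.0
```

>>> play_rows:
  commands:
    - [7,0,0,0,0,0]
    - [7,0,0,0,0,0]
    - [10,-2.5,0,0,0,0]
    - [10,-2.5,0,0,0,0]
    - [10,-2.5,0,0,0,0]

```text
time: 7.9
tool_pos: [0.676, -0.0446, 0.0259]
tool_rot: [0.001, 0.501, 0.866, 0.0]
contact_force: [1.0, -1.1, 1.4]
gripper_width: 0.258
grasp_force: 0.6
```

```bash
python3 st.py
```

```text
7.9 mat [-72.1 -97. ] z 25.894326634944363 x ang 0.01 [ 0.001 -0.    -1.   ] [ 1.  -1.1  1.4] 21.99421804993069
```

>>> play_rows:
  commands:
    - [10,-3,0,0,0,0]
    - [10,-3,0,0,0,0]
    - [10,-3,0,0,0,0]
    - [10,-3,0,0,0,0]
    - [10,-3,0,0,0,0]

```text
time: 8.32
tool_pos: [0.6377, -0.0088, 0.0254]
tool_rot: [0.0, 0.501, 0.866, -0.0]
contact_force: [1.0, -0.4, 1.1]
gripper_width: 0.257
grasp_force: 0.7
```

>>> play_rows:
  commands:
    - [10,-3,0,0,0,0]
    - [10,-3,0,0,0,0]
    - [10,-3,0,0,0,0]
    - [10,-3,0,0,0,0]
    - [10,-3,0,0,0,0]

```text
time: 8.73
tool_pos: [0.5998, 0.0271, 0.0253]
tool_rot: [-0.0, 0.501, 0.866, -0.0]
contact_force: [1.2, -0.3, 1.6]
gripper_width: 0.257
grasp_force: 0.7
```

>>> play_rows:
  commands:
    - [10,-3,0,0,0,0]
    - [10,-3,0,0,0,0]
    - [10,-1,0,0,0,0]
    - [8,0,0,0,0,0]
    - [5,0,0,0,0,0]

```text
time: 9.15
tool_pos: [0.5723, 0.0611, 0.0252]
tool_rot: [-0.0, 0.501, 0.866, -0.0]
contact_force: [-0.0, 0.1, 1.0]
gripper_width: 0.258
grasp_force: 0.6
```

>>> play_rows:
  commands:
    - [3,0,0,0,0,0]
    - [0,0,0,0,0,0]

```text
time: 9.32
tool_pos: [0.5711, 0.0634, 0.0251]
tool_rot: [-0.0, 0.5, 0.866, -0.0]
contact_force: [-0.5, 0.6, -0.1]
gripper_width: 0.255
grasp_force: 0.0
```

```bash
python3 st.py; python3 rings.py; python3 -c "
from h import *
f=grab('side');cv2.imwrite('pics/s4.png',cv2.resize(cv2.cvtColor(f['image'][150:310,180:340],cv2.COLOR_RGB2BGR),(600,600)))"
```

```text
9.3167 mat [ 73.8 -59.9] z 25.11825242749483 x ang 0.04 [-0.001  0.    -1.   ] [-0.5  0.6 -0.1] 21.779253272082563
286 288 7.9 [ 87.7 131.9]
281 274 7.2 [81.9 93.5]
287 262 3.5 [52.1 75.5]
335 250 5.8 [-76.5 112.3]
256 246 5.7 [100.9  -4.2]
316 230 5.7 [-62.4  40.5]
216 224 5.6 [ 164.5 -111.5]
275 210 4.5 [  7.6 -61.8]
260 196 7.5 [  22.7 -118.8]
240 196 4.5 [  70.9 -144.5]
```

View pics/s4.png

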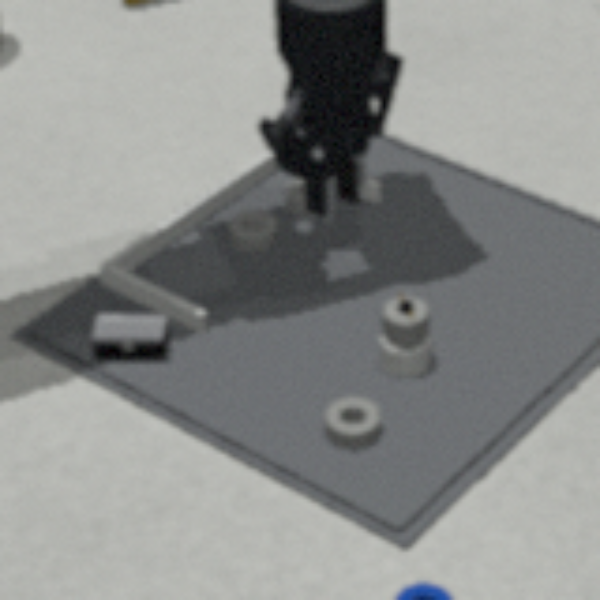

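Two collars lie in the bay, at crop (252,230) and (298,195), and the motor has not moved. The last collar is at (352,420), mat (-76,112).

>>> play_rows:
  commands:
    - [-8,0,0,0,0,0]
    - [-15,0,-10,0,0,0]
    - [-5,0,-30,0,0,0]
    - [0,0,-40,0,0,0]
    - [0,0,-20,0,0,0]

```text
time: 9.83
tool_pos: [0.5885, 0.0365, 0.1306]
tool_rot: [0.003, 0.502, 0.865, 0.001]
contact_force: [2.7, 0.3, 1.2]
gripper_width: 0.256
grasp_force: 0.0
```

>>> play_rows:
  commands:
    - [-28,-28,0,0,0,0]
    - [-28,-28,0,0,0,0]
    - [-28,-28,0,0,0,0]
    - [-28,-28,0,0,0,0]
    - [-28,-28,0,0,0,0]

```text
time: 10.25
tool_pos: [0.5337, -0.1559, 0.1266]
tool_rot: [0.001, 0.501, 0.865, -0.0]
contact_force: [1.1, -0.2, -0.1]
gripper_width: 0.258
grasp_force: 0.0
```

>>> play_rows:
  commands:
    - [-32,-31,0,0,0,0]
    - [0,0,0,0,0,0]
    - [0,0,30,0,0,0]
    - [0,0,25,0,0,0]
    - [0,0,10,0,0,0]

```text
time: 10.67
tool_pos: [0.522, -0.1937, 0.0577]
tool_rot: [-0.002, 0.502, 0.865, -0.0]
contact_force: [0.2, 0.6, -0.7]
gripper_width: 0.253
grasp_force: 0.0
```

>>> play_rows:
  commands:
    - [0,0,5,0,0,0]
    - [0,0,0,0,0,0]

```text
time: 10.83
tool_pos: [0.5233, -0.1931, 0.0546]
tool_rot: [-0.001, 0.501, 0.866, -0.0]
contact_force: [-0.1, 0.2, -0.7]
gripper_width: 0.257
grasp_force: 0.0
```

```bash
python3 st.py; python3 rings.py
```

```text
10.8333 mat [-124.8  109.4] z 54.58974396258043 x ang -0.01 [-0.002  0.001 -1.   ] [-0.1  0.2 -0.7] 21.924900689539463
321 265 4.8 [-23.4 127.5]
334 247 4.0 [-77.3 104.5]
256 246 5.8 [100.9  -4.6]
316 230 5.7 [-62.4  40.5]
247 228 5.7 [ 96.8 -60.8]
222 209 4.3 [ 128.  -138.9]
```

>>> play_rows:
  commands:
    - [0,-2.5,15,0,0,0]
    - [0,0,14,0,0,0]
    - [0,0,0,0,0,0]
    - [7,0,0,0,0,0]
    - [7,0,0,0,0,0]

```text
time: 11.3
tool_pos: [0.5156, -0.1823, 0.0281]
tool_rot: [0.001, 0.501, 0.866, 0.0]
contact_force: [0.3, 0.2, 0.4]
gripper_width: 0.255
grasp_force: 0.0
```

>>> play_rows:
  commands:
    - [7,0,0,0,0,0]
    - [7,0,0,0,0,0]
    - [10,0,0,0,0,0]
    - [10,2.5,0,0,0,0]
    - [10,3,0,0,0,0]

```text
time: 11.72
tool_pos: [0.4971, -0.1404, 0.0267]
tool_rot: [0.0, 0.501, 0.866, 0.0]
contact_force: [0.2, -1.1, 1.3]
gripper_width: 0.261
grasp_force: 0.4
```

```bash
python3 st.py
```

```text
11.7167 mat [-66.  105.9] z 26.683484224333668 x ang -0.01 [ 0.001 -0.    -1.   ] [ 0.2 -1.1  1.3] 22.24849016757301
```

>>> play_rows:
  commands:
    - [10,3.5,1,0,0,0]
    - [10,4,1,0,0,0]
    - [10,4,0,0,0,0]
    - [10,4,0,0,0,0]
    - [10,4,0,0,0,0]

```text
time: 12.13
tool_pos: [0.4891, -0.087, 0.0241]
tool_rot: [-0.0, 0.501, 0.866, 0.0]
contact_force: [-0.4, 0.1, 0.1]
gripper_width: 0.259
grasp_force: 0.2
```

>>> play_rows:
  commands:
    - [10,4,0,0,0,0]
    - [10,4,0,0,0,0]
    - [10,4,0,0,0,0]
    - [10,4,0,0,0,0]
    - [10,4,0,0,0,0]

```text
time: 12.55
tool_pos: [0.4816, -0.0338, 0.0242]
tool_rot: [-0.0, 0.501, 0.866, -0.0]
contact_force: [0.3, -0.9, -0.4]
gripper_width: 0.261
grasp_force: 0.1
```

```bash
python3 st.py; python3 rings.py; python3 -c "
from h import *
f=grab('side');cv2.imwrite('pics/s5.png',cv2.resize(cv2.cvtColor(f['image'][150:310,180:340],cv2.COLOR_RGB2BGR),(600,600)))"
```

```text
12.55 mat [34.2 66.2] z 24.237435762591865 x ang -0.0 [-0.  0. -1.] [ 0.3 -0.9 -0.4] 22.25763006207335
288 288 8.6 [ 84.7 136.7]
265 267 5.1 [109.2  55.3]
308 262 3.5 [  4.7 103.9]
282 256 6.9 [54.4 54.8]
256 246 5.8 [100.9  -4.6]
316 229 5.6 [-63.2  39.3]
247 228 5.7 [ 96.8 -60.8]
222 209 4.3 [ 128.  -138.9]
```

View pics/s5.png

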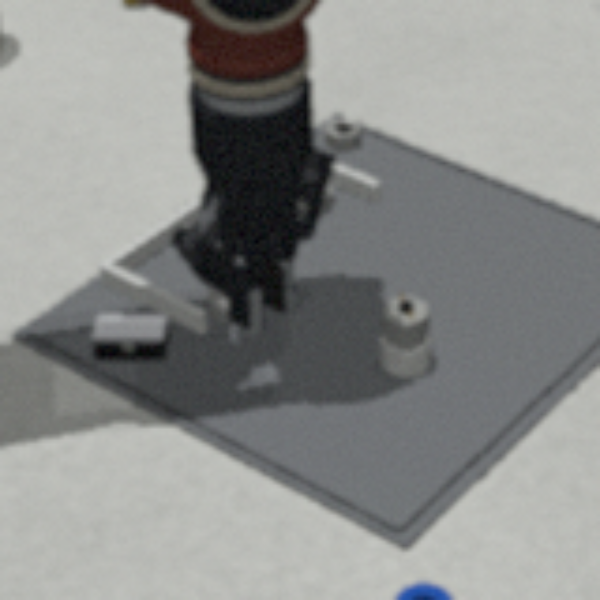

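The last collar (crop 222,305) is at the mouth just inside the +y wall end, still ahead of the fingertips.

>>> play_rows:
  commands:
    - [8,4,0,0,0,0]
    - [8,4,0,0,0,0]
    - [8,3,0,0,0,0]
    - [8,1,0,0,0,0]
    - [6,0,0,0,0,0]

```text
time: 13.07
tool_pos: [0.4731, 0.0049, 0.0244]
tool_rot: [0.0, 0.501, 0.866, 0.0]
contact_force: [0.2, -0.3, -0.5]
gripper_width: 0.255
grasp_force: 0.3
```

>>> play_rows:
  commands:
    - [3,0,0,0,0,0]
    - [0,0,0,0,0,0]
    - [-8,0,0,0,0,0]
    - [-15,0,-5,0,0,0]
    - [-10,0,-20,0,0,0]

```text
time: 13.48
tool_pos: [0.4866, -0.0232, 0.047]
tool_rot: [-0.003, 0.501, 0.866, -0.001]
contact_force: [-0.1, 0.2, -0.6]
gripper_width: 0.256
grasp_force: 0.0
```

>>> play_rows:
  commands:
    - [-20,0,-40,0,0,0]
    - [-40,0,-40,0,0,0]
    - [-40,0,-40,0,0,0]
    - [-40,0,-20,0,0,0]
    - [-40,0,0,0,0,0]

```text
time: 13.9
tool_pos: [0.5693, -0.1603, 0.1713]
tool_rot: [0.006, 0.501, 0.865, 0.001]
contact_force: [1.8, 0.2, 0.7]
gripper_width: 0.256
grasp_force: 0.0
```

```bash
python3 st.py; python3 rings.py; python3 -c "
from h import *
f=grab('top');cv2.imwrite('pics/t6.png',cv2.resize(cv2.cvtColor(f['image'][140:320,200:380],cv2.COLOR_RGB2BGR),(600,600)))"
```

```text
13.9 mat [-119.3   53.2] z 171.29001179217843 x ang -0.03 [ 0.01  -0.004 -1.   ] [1.8 0.2 0.7] 21.863777934907606
268 265 5.7 [99.2 53.8]
313 253 7.3 [-21.3  89.8]
256 246 5.8 [100.9  -4.6]
346 234 6.5 [-126.6   91.6]
316 230 5.7 [-62.4  40.5]
247 228 5.7 [ 96.8 -60.8]
222 209 4.3 [ 128.  -138.9]
```

View pics/t6.png

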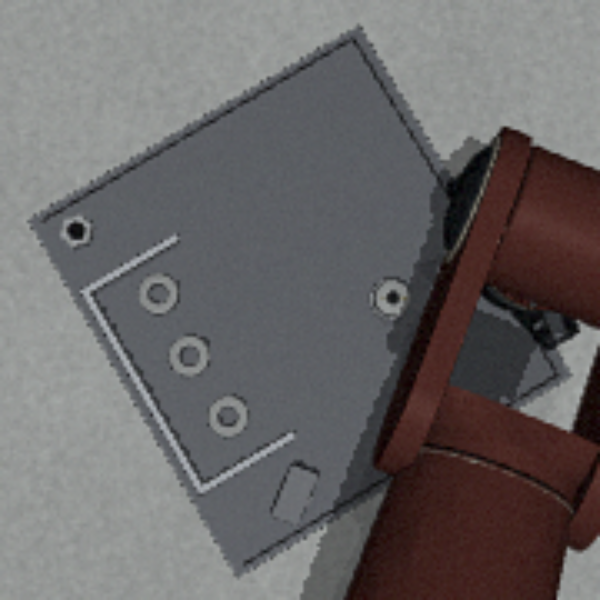

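All three collars lie flat and wholly inside the bay, at crop (158,294), (190,356) and (228,416). The motor (391,298), nut and bit box are where they were. One still row, then I'll hand in.

>>> play_rows:
  commands:
    - [0,0,0,0,0,0]
    - [0,0,0,0,0,0]
    - [0,0,0,0,0,0]

```text
time: 14.25
tool_pos: [0.5647, -0.1559, 0.1634]
tool_rot: [-0.001, 0.501, 0.866, -0.0]
contact_force: [-0.2, 0.5, 0.1]
gripper_width: 0.26
grasp_force: 0.0
```

```bash
python3 -c "
from h import *
print(manip.job_done())"
```

```text
the job is handed in; nothing more can be done
None
```

All three collars were swept into the parts bay and lie flat and wholly inside it, with the gearmotor, nut and bit box unmoved; I handed the job in at about 14 s of the 61 s allowed.

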